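Hold the hidden bolt head behind the chassis bracket

ROBOT

A 6-joint arm with a two-finger parallel gripper is mounted at the origin on the work surface. World frame = base frame: x ahead of the robot, y to its left, z up, the work surface at z = 0. Lengths are in m, angles in rad, forces in N, time in s.
With the tool pointing down it reaches from about 0.2 to 0.875 m from the base axis. Payload 3.4 kg.
Tool frame: the origin (TCP) lies between the finger pads, 19 mm behind the fingertips; this is the grasp point; z points along the fingers, y is the line along which they close (so a half turn about z gives the same grasp; the last joint's range is limited). The gripper opens to 94 mm and grips with 3 to 60 N. Pads are 16 mm wide; open, the fingers measure 119 mm over their backs; the gripper's body (75 mm by 177 mm) begins 78 mm behind the grasp point.
Start: joints at [1.183, 0.276, 1.505, -0, 1.361, -0.121], TCP at [0.152, 0.555, 0.224] pointing down, gripper open.
Joint ranges: [-2.89, 2.89], [-0.75, 2.08], [0.22, 2.7], [-1.18, 4.32], [0.11, 2.71], [-2.7, 2.7]. Speed limits (rad/s): [2.57, 2.57, 3.14, 3.14, 3.14, 3.14].

INTERFACE

Orientations are given as a unit quaternion [w, x, y, z].
In Python, from plant import r, gripper_to, inverse_kinematics, vision, models, telemetry gives the robot as it stands. Calls block until the motion is done:
- r.move_to(position, orientation): joint-space move of the TCP to a pose.
- r.move_l(position, rot=None, vel=0.15, guard=None): straight line of the TCP; rot=None keeps the orientation; vel is the mean speed in m/s. With guard (N) it stops when the force on the tool has changed by that much, and returns True; else False.
- r.movej(angles): joint-space move.
- gripper_to(opening, f_grip=None): finger opening in m; f_grip is the grip in N (None keeps the last); returns when the fingers have stopped.
- r.hold(seconds).
- inverse_kinematics(position, orientation): joint angles nearest the present ones, or None.
- vision.snapshot(name): name is "scene" or "top" or "wrist"; returns the picture (480x640x3 uint8, red, green, blue); there is no depth.
- vision.get_calibration(name): a dict with "fx", "fy", "cx", "cy" (pixels), "position" and "orientation" of the camera in the world. Camera axes: x right, y down, z forward; pixel columns grow to the right and rows downward; lengths in m; the calibration is good to about 2 mm. A picture is of the moment at which its call begins: read the wrist's pose just before it. get_calibration takes no time and is no camera call; for the wrist camera it gives the pose at the moment of the call.
A pose or a line that the arm cannot do raises r.PlanningError and nothing moves.
- r.sign_off(): hands the job in; it is judged then, once.
Trained networks look in the newest picture that a camera, given by its name, has taken for a name from the list of things; names that differ only in an ending like _2 or _b are one class to them, and where a whole thing is asked for, a point or a joint stands for the part that bears it (a point fixed in the world has none). Each returns a list of dicts, best first, with "score" (0 to 1); they miss things now and then, are a little off and sometimes report something else, mostly with a low value. They report only what shows in the picture. A call takes as long as a camera call.
- models.boxes_of(thing, camera): "at" ([x, y, z] in m, in world coordinates, good to about 4 mm: the middle of the surface that is visible of it).
- models.regions_of(thing, camera): "pixels" (480x640 bool, what is visible of it).
- models.mark_of(thing, camera): "at" ([x, y, z] in m, in world coordinates, good to about 4 mm: a listed point, or the origin of a listed thing).
Readings, each from a call of its own:
- telemetry.current_t(): time.
- telemetry.current_joints(): joint angles.
- telemetry.current_dq(): joint speeds.
- telemetry.current_joint_efforts(): joint torques, N m.
- telemetry.current_ee_pos(): TCP position.
- telemetry.current_tool_rot(): TCP orientation.
- telemetry.current_wrist_force(): force on the tool from outside, world axes, zero at the start.
- telemetry.current_torque(): the same for the moment, N m.
- telemetry.current_opening(): finger opening in m.
- telemetry.current_finger_force(): force on a finger pad.
Only numpy, scipy, OpenCV 4.12 (cv2) and the standard library are available. Lean on these libraries where they do the work, as an engineer would, in place of code of your own. Each camera call takes 0.05 s, during which the arm holds its last target. There are 200 camera calls.

TASK

The slow nutrunner on the chassis is turning the bolt round along with its nut. Swing the stiff magnifier aside, to either side, until the middle of its lens is more than 15 cm sideways from the bolt head, and let go of it there; then reach down into the narrow gap behind the bracket, grip the hexagonal bolt head between the fingers and hold it so that it stops turning. Finish while still holding the head, and leave the loose screwdriver, parts tray and screw jar where they are.

Things in the scene. Friction and masses are not known exactly. Their poses are not given: they have to be found in the camera images.
- chassis: Fixed electronics chassis. Origin on the bench under the middle of its upright steel bracket (plate x -3 to 3 mm, 160 mm wide in y, top 112 mm high); z up, x level. Behind it at +x: aluminium power-supply housing, x 50 to 110 mm, 160 mm wide, top 105 mm. In front at -x: black nutrunner, a 42 mm cylinder, x -22 to -175 mm, top 96 mm. Base plate 6 mm thick, x -45 to 115, y +-110 mm.
- gap (a point): Centre of the gap's open top between bracket and housing: in the chassis frame x 26.5, y 0, height 105 mm; axes as the chassis. The gap is 47 mm wide in x (3 to 50 mm), 160 mm long in y, open above and at both ends, floor at height 6 mm. Only the bolt is in it.
- bolt_head (a point): Plain steel hexagonal head in the gap, 24 mm across flats, 27.7 across corners, 16 mm thick. Origin at its centre: chassis x 21, y 0, height 75 mm (head spans x 13 to 29). A 21 mm round collar joins it to the bracket. Its x axis is the level bolt axis (chassis x), about which it turns; at joint 0 two flats face chassis +-y. Grip from above, a finger on its +y and its -y side.
- bolt (a joint): Turn of the bolt about its axis (rad, no stops). The nutrunner drives it from the start on at about 0.1 rad/s, value growing, with about 0.12 N m; a grip of 40 to 60 N across the head holds it still. It can be forced round slowly either way, so closing fingers align its flats with them.
- lens (a point): White magnifier head: level ring 128 mm in diameter, 22 mm high, around a glass lens. Origin at the lens centre, 202 mm above the bench (ring from 195 to 217 mm). It starts over the bolt, blocking the way down. x axis: along its arm to the swivel axis, 240 mm away at +x; z up.
- grip (a point): Middle of the magnifier's grip: upright black round peg, 22 mm in diameter, on the ring's edge farthest from the swivel, 75 mm from the lens centre and 315 mm from the swivel axis. This point is 240 mm above the bench, the peg is free from about 212 to 260 mm. Can be pinched from above in any direction.
- lamp_stand: Fixed stand of the magnifier: white base 110 mm in diameter, post 22 mm in diameter. Origin on the bench at the post's foot; the swivel axis is the vertical through it. At swing 0 the magnifier lies towards this body's -x. Hub top at 220 mm; the level arm's top at 214 mm.
- swing (a joint): Angle of the magnifier about the vertical swivel axis (rad), growing counter-clockwise seen from above, stops at -1.7 and 1.7. Stiff: turning takes about 0.9 N m (3 N at the grip), and it stays where it is left.
- screwdriver: Bystander: loose screwdriver 190 mm long lying beside the chassis; not to be disturbed.
- parts_tray: Bystander: loose black divided tray 100 x 75 mm, 30 mm high; not to be disturbed.
- screw_jar: Bystander: loose jar 56 mm in diameter, 65 mm high; not to be disturbed.

How it is judged:
By the outcome, as a careful person would: the job done as asked, in the order asked, and still so for the second after the job is handed in, while the arm keeps its last pose, push and grip.
It also fails if it takes over 45 s, if anything falls off the work surface, if the arm or the gripper's body presses on something with over 40 N, if the wrist force passes 120 N, or if a joint passes its speed limit or range.

## Working session

There is one attempt and no reset: what is moved stays moved. The work goes in short steps, each a Python script; the robot and the scene stay as the last script left them, time stands still between calls to the robot, and variables do not carry over. Pictures are saved under pics/ and viewed, at most 10 in all, crops included, and the job is handed in when it is done.

```bash
mkdir -p pics; ls; python3 - <<'E'
from plant import r, vision, models, telemetry
import cv2
ims=[]
for c in ("scene","top"):
    im=vision.snapshot(c); ims.append(im)
    for n in ("chassis","gap","bolt_head","lens","grip","lamp_stand","screwdriver","parts_tray","screw_jar"):
        for d in models.mark_of(n,c)[:2]: print(c,n,[round(float(v),4) for v in d["at"]],round(d["score"],2))
    cv2.imwrite(f"pics/{c}0.png",im[:,:,::-1])
    k=vision.get_calibration(c); print(k)
print(telemetry.current_t(),telemetry.current_tool_rot())
E
```

```text
pics
scene chassis [0.4983, 0.0525, -0.0036] 0.73
scene gap [0.5201, 0.0597, 0.1028] 0.95
scene gap [0.4936, -0.1382, 0.0005] 0.47
scene bolt_head [0.5119, 0.0627, 0.075] 0.6
scene lens [0.4931, 0.0615, 0.2019] 0.72
scene grip [0.4188, 0.0444, 0.2395] 0.81
scene grip [0.4245, 0.2431, 0.0023] 0.52
scene screwdriver [0.4268, 0.2421, 0.0002] 0.88
scene parts_tray [0.6293, -0.1422, -0.0006] 0.94
scene screw_jar [0.4925, -0.1374, -0.0028] 0.61
{'fx': 536.3694688886096, 'fy': 536.3694688886096, 'cx': 322.79930954612826, 'cy': 233.4403865960183, 'position': array([1.28286466, 0.50760269, 0.88385465]), 'orientation': array([-0.18393213,  0.41427548,  0.8075729 , -0.37732056])}
top gap [0.426, 0.2382, 0.0005] 0.59
top lens [0.4908, 0.0608, 0.1995] 0.55
top grip [0.4155, 0.0462, 0.2384] 0.57
top lamp_stand [0.7244, 0.1074, -0.0009] 0.64
top screwdriver [0.4212, 0.2396, -0.0004] 0.67
top parts_tray [0.6235, -0.1471, -0.0005] 0.72
top screw_jar [0.4908, -0.1419, 0.0026] 0.96
{'fx': 528.4204673621339, 'fy': 528.4204673621339, 'cx': 314.3522588640135, 'cy': 244.7756820132249, 'position': array([0.39361295, 0.02042384, 1.26306275]), 'orientation': array([ 0.07141195, -0.66755187,  0.73738731, -0.07439616])}
1.0 [2.59108061e-06 1.33000839e-01 9.91115925e-01 1.91122306e-05]
```

View pics/scene0.png

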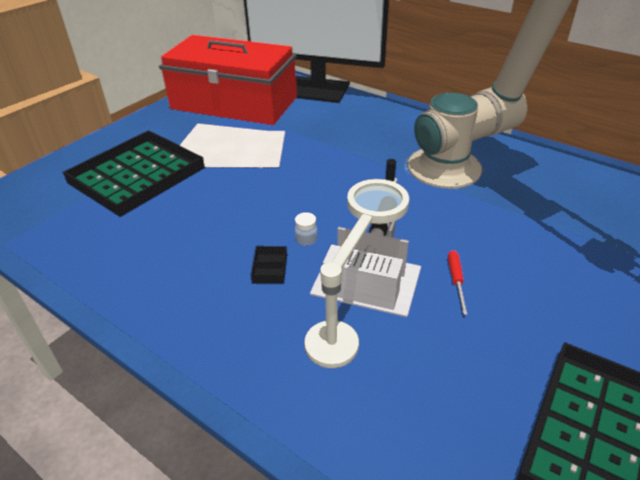

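View pics/top0.png

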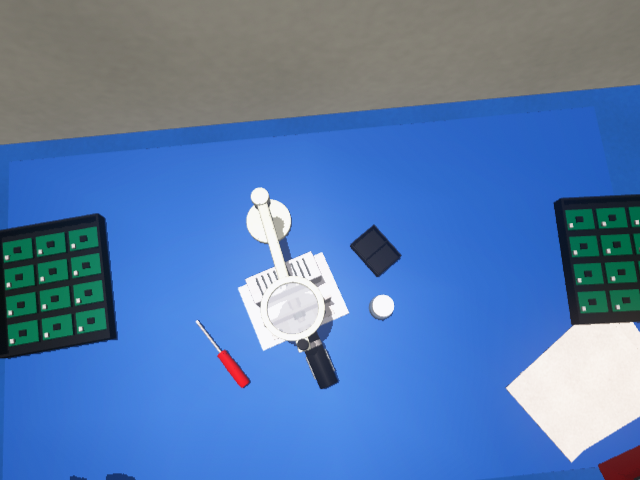

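The scene view shows the lens over the chassis at about (378,200), with its grip at the near side. The top view puts the screwdriver at (223,355) on the +y side, with the jar (382,307) and tray (375,250) on the −y side. I'll swing towards +y, well above the screwdriver.

```bash
cat > h.py <<'E'
import numpy as np
from scipy.spatial.transform import Rotation as R
from plant import r, gripper_to, inverse_kinematics, vision, models, telemetry as T
def down(psi):
    c,s=np.cos(psi),np.sin(psi)
    q=R.from_matrix(np.array([[-s,c,0],[c,s,0],[0,0,-1]]).T).as_quat()
    return q[[3,0,1,2]]
def best(p,psi):
    """psi or psi+pi, whichever leaves the last joint nearest its middle"""
    c=[(abs(q[5]),a) for a in (psi,psi+np.pi) if (q:=inverse_kinematics(p,down(a))) is not None]
    return min(c)[1]
E
python3 - <<'E'
from h import *
S=np.array([.7244,.1074]); G=np.array([.417,.045])
d=G-S; rad=np.hypot(*d); a0=np.arctan2(d[1],d[0])%(2*np.pi); print(rad,a0)
S=G-0.315*d/rad
pos=lambda sw,z: np.r_[S+.315*np.array([np.cos(a0+sw),np.sin(a0+sw)]),z]
psi=best(pos(-.6,.243),a0-.6+np.pi/2)+.6
for sw in (0,-.6,-1.2): print(inverse_kinematics(pos(sw,.243),down(psi+sw)))
p=T.current_ee_pos(); r.move_l([p[0],p[1],.36],vel=.25)
gripper_to(.06,20)
r.move_to(pos(0,.36),down(psi))
print("guard",r.move_l(pos(0,.243),vel=.12,guard=8))
gripper_to(.0,20); print("open",T.current_opening(),T.current_finger_force(),T.current_ee_pos(),T.current_wrist_force(),T.current_t())
import json; json.dump([*S,a0,psi],open("s.json","w"))
E
```

```text
0.3136694438417616 3.3418642840390196
[-5.87330252e-02  2.57587645e-02  1.76733991e+00 -4.44089210e-16
  1.34849398e+00 -1.82980098e+00]
[ 3.44975702e-01  1.40348236e-01  1.63773902e+00 -4.44089210e-16
  1.36350540e+00 -8.26092256e-01]
[ 4.87033995e-01  4.11133716e-01  1.25325777e+00 -4.44089210e-16
  1.47720117e+00 -8.40339619e-02]
guard False
open 0.02139703868215251 20.000101625919342 [0.41693028 0.04529223 0.24304525] [-0.38712893  2.04799001 -0.32673256] 6.2583
```

Peg gripped (21.4 mm). Next, swing it.

```bash
python3 - <<'E'
from h import *
import json,cv2
sx,sy,a0,psi=json.load(open("s.json")); S=np.array([sx,sy])
pos=lambda sw,z: np.r_[S+.315*np.array([np.cos(a0+sw),np.sin(a0+sw)]),z]
for sw in np.linspace(0,-1.2,9)[1:]:
    r.move_l(pos(sw,.243),down(psi+sw),vel=.12)
    print(round(sw,2),np.round(T.current_wrist_force(),1),round(T.current_opening(),4))
gripper_to(.06); p=T.current_ee_pos(); r.move_l([p[0],p[1],.36],vel=.2)
print(T.current_t())
for c in ("scene","top"):
    im=vision.snapshot(c); cv2.imwrite(f"pics/{c}1.png",im[:,:,::-1])
    for n in ("chassis","gap","bolt_head","lens","grip"):
        for d in models.mark_of(n,c)[:2]: print(c,n,np.round(d["at"],4),round(d["score"],2))
E
```

```text
-0.15 [-0.4  2.8  0.8] 0.0216
-0.3 [0.7 2.2 0.9] 0.0219
-0.45 [0.7 2.1 0.4] 0.0219
-0.6 [0.2 2.  1.1] 0.0215
-0.75 [2.1 2.  1.2] 0.0216
-0.9 [1.9 1.5 0.7] 0.0219
-1.05 [2.  0.6 2. ] 0.0217
-1.2 [1.9 1.5 0.6] 0.0218
12.0833
scene chassis [ 0.4946  0.0513 -0.0024] 0.6
scene gap [0.5206 0.0609 0.1018] 0.81
scene bolt_head [0.5135 0.0638 0.0757] 0.38
scene lens [0.5959 0.3103 0.2015] 0.95
scene lens [0.5207 0.0601 0.1034] 0.19
scene grip [0.555  0.3728 0.2387] 0.91
top chassis [ 0.4949  0.0511 -0.0007] 0.62
top chassis [ 0.4923 -0.1411  0.0038] 0.19
top gap [0.5199 0.0614 0.1047] 0.93
top bolt_head [ 0.4905 -0.1406  0.0051] 0.61
top lens [0.5977 0.3101 0.2015] 0.74
top grip [0.5537 0.3727 0.2406] 0.96
```

```bash
python3 - <<'E'
import cv2
im=cv2.imread("pics/top1.png")[230:410,200:400]
cv2.imwrite("pics/crop1.png",cv2.resize(im,None,fx=3.3,fy=3.3,interpolation=cv2.INTER_CUBIC))
E
```

```text
(no output)
```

View pics/crop1.png

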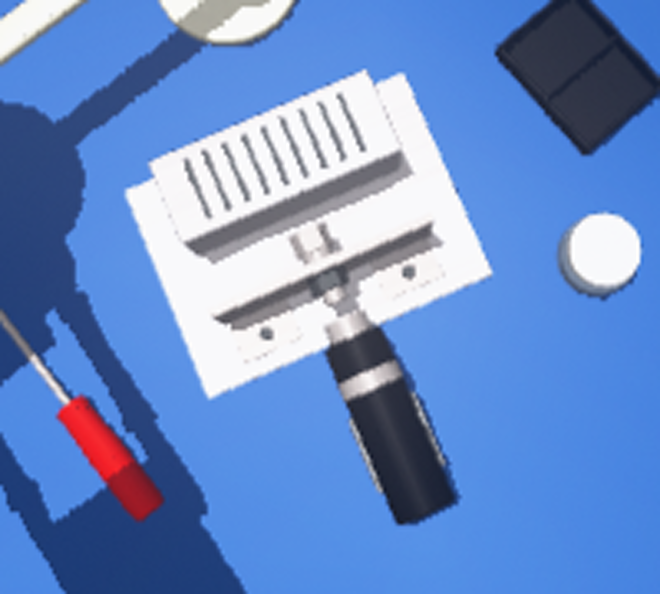

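The crop shows the base plate corners at (127,187), (208,397), (492,271) and (403,73), and the housing top corners at (150,162), (366,70), (190,243) and (403,152). The bolt head is at (316,242). I'll fit the chassis pose to these points.

```bash
python3 - <<'E'
from h import *
from scipy.optimize import least_squares
k=vision.get_calibration("top"); Rc=R.from_quat(np.roll(k["orientation"],-1))
uv=np.array([(127,187),(208,397),(492,271),(403,73),(150,162),(366,70),(190,243),(403,152),(316,242)])/3.3+[200,230]
P=np.array([(115,110,6),(-45,110,6),(-45,-110,6),(115,-110,6),(110,80,105),(110,-80,105),(50,80,105),(50,-80,105),(21,0,87)])/1e3
def f(v):
    W=R.from_euler("z",v[2]).apply(P)+[v[0],v[1],0]
    c=Rc.inv().apply(W-k["position"])
    return (np.c_[c[:,0]/c[:,2]*k["fx"]+k["cx"],c[:,1]/c[:,2]*k["fy"]+k["cy"]]-uv).ravel()
s=least_squares(f,[.495,.051,.35],loss="soft_l1"); x,y,a=s.x
print(s.x,np.round(s.fun,1))
print("bolt fit",x+.021*np.cos(a),y+.021*np.sin(a))
for h in((.0265,"gap"),(.021,"bolt")): print(h[1],x+h[0]*np.cos(a),y+h[0]*np.sin(a))
B=[x+.021*np.cos(a),y+.021*np.sin(a)]
for z in (.3,.075):
  for d in(np.pi/2,-np.pi/2): print(inverse_kinematics([*B,z],down(a+d)))
E
```

```text
[0.49354721 0.05371705 0.30670977] [-0.2  1.1  0.4  0.2  0.5  1.   0.6 -0.  -0.3 -0.2  0.8 -0.4 -2.3  0.3
  0.3 -0.8 -1.3 -0.9]
bolt fit 0.5135671866438789 0.060057444831828295
gap 0.518810513337821 0.06171802460425528
bolt 0.5135671866438789 0.060057444831828295
[-1.82118949e-02  1.53200568e-01  1.48251193e+00 -4.44089210e-16
  1.50588016e+00 -1.89571799e+00]
[-1.82118949e-02  1.53200568e-01  1.48251193e+00 -4.44089210e-16
  1.50588016e+00  1.24587466e+00]
[-1.82118949e-02  3.21548653e-01  1.84947054e+00 -4.44089210e-16
  9.70573463e-01 -1.89571799e+00]
[-1.82118949e-02  3.21548653e-01  1.84947054e+00 -4.44089210e-16
  9.70573463e-01  1.24587466e+00]
```

```bash
python3 - <<'E'
from h import *
import cv2
B=np.array([.514,.0605]); a=.307; psi=a-np.pi/2
r.move_to([*B,.30],down(psi)); gripper_to(.06,8)
print("guard",r.move_l([*B,.13],vel=.15,guard=8))
w0=T.current_wrist_force()
print("guard",r.move_l([*B,.075],vel=.05,guard=8), T.current_ee_pos(),T.current_wrist_force()-w0)
gripper_to(0,8)
w=T.current_wrist_force()-w0
print("open",T.current_opening(),T.current_finger_force(),"F chassis",R.from_euler("z",-a).apply(w),T.current_torque(),T.current_t())
r.hold(.5)
im=vision.snapshot("wrist"); cv2.imwrite("pics/w.png",im[:,:,::-1])
E
```

```text
guard False
guard False [0.51430041 0.06051354 0.07532073] [-1.45484314  0.70993409 -1.09271899]
open 0.023850397066198504 7.999183124646265 F chassis [-0.00745713  1.9127028   1.57169706] [0.31913986 0.23591017 0.01778184] 17.3
```

View pics/w.png

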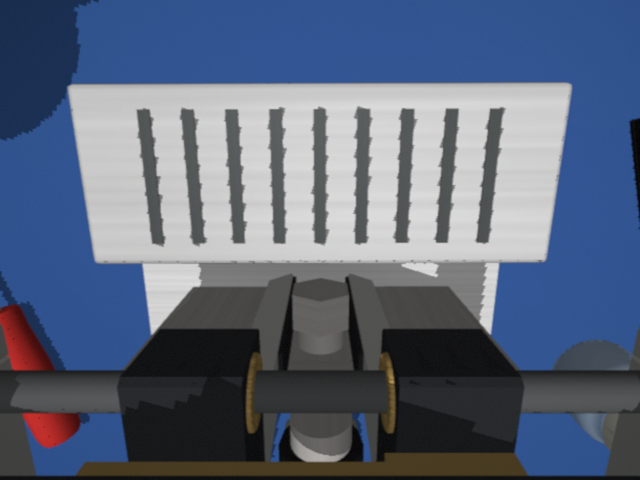

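The wrist view shows the hex head at (320,290) between the two pads and square to them. The opening reads 23.9 mm, which matches the flats. I'll raise the grip to 50 N and check that the bolt holds still.

```bash
python3 - <<'E'
from h import *
import cv2
gripper_to(0,50)
for i in range(3):
    im=vision.snapshot("wrist").astype(int)
    if i: print("diff",np.abs(im-p)[265:350,290:352].mean())
    p=im
    w=T.current_wrist_force(); print(T.current_t(),T.current_opening(),T.current_finger_force(),np.round(w,1),np.round(T.current_torque(),2),T.current_ee_pos())
    r.hold(1.5)
vision.snapshot("top"); 
for n in ("lens","screwdriver","parts_tray","screw_jar"):
    print(n,[(np.round(d["at"],4),round(d["score"],2)) for d in models.mark_of(n,"top")[:1]])
E
```

```text
18.1167 0.02346969058491563 50.00049076974392 [-1.4  4.2  2.7] [0.94 0.41 0.02] [0.51387218 0.06084932 0.07506921]
diff 0.8554079696394687
19.6667 0.02353294232610321 50.00052568037063 [-1.4  5.4  4.2] [1.   0.52 0.03] [0.51390017 0.06083532 0.07506587]
diff 0.84674256799494
21.2167 0.023256038587860517 50.00053433468565 [0.  5.1 3.5] [ 0.98  0.45 -0.01] [0.51387327 0.06085011 0.07505818]
lens [(array([0.5974, 0.3096, 0.2008]), 0.73)]
screwdriver [(array([ 0.4263,  0.2417, -0.0011]), 0.82)]
parts_tray [(array([ 0.6266, -0.145 , -0.0017]), 0.74)]
screw_jar [(array([ 0.4905, -0.1372,  0.0042]), 0.77)]
```

The bolt is held still and the bystanders haven't moved, so I'll hand in.

```bash
python3 -c "
from plant import r
print(r.sign_off())"
```

```text
the job is handed in; nothing more can be done
None
```

The magnifier is swung aside and released with its lens about 26 cm from the bolt head (about 21 cm sideways along the gap), the head is gripped at 50 N and showed no turning, the screwdriver, tray and jar are where they were, and the job was handed in at about 23 s.

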